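Put the carved dish in the drying bay

TASK

Put the carved dish away in the drying bay: slide the gate open, take the jar that stands in the lane behind it and stand it upright in the grey tray, then slide the dish along the lane, without lifting it, under the low shelf until it is fully home against the back stop, and slide the gate fully shut behind it. Never tip the jar or the dish over, and leave everything else where it is.

Things in the scene. Friction and masses are not known exactly. Their poses are not given: they have to be found in the camera images.
- rack: low plywood drying bay, fixed. Origin: on the table, mid-lane. y: along the lane, the way the dish goes; x: across it, away from the robot. Lane floor z = 10 mm, from y = -215 (open end) to +215 mm. Fences at x = -66 to -52 and 52 to 66 mm, tops z = 45 mm. Rails for the open gate reach x = 180 mm at y = 13 to 73 mm
- bay_mouth (a point): middle of the front lower edge of the low shelf, at rack y = 135 mm, z = 58 mm. The shelf is 12 mm thick and covers the lane from here to the back stop; two tins stand on its far half, to z = 110 mm. Axes are the rack's
- bay_stop (a point): foot of the back stop's face, mid-lane, at rack y = 215 mm, z = 10 mm. Axes are the rack's
- gate (a joint): wooden gate that closes the lane at rack y = 37 to 49 mm (plate top z = 47 mm); it slides straight along the rack's +x through a slot in the far fence. 0 = shut, lane closed; 0.112 m = fully open, lane free. Stays where it is left, about 1.5 N to move
- gate_knob (a point): centre of the top of the gate's upright round knob (18 mm in diameter, from z = 46 to 98 mm above the table); with the gate shut it is at rack x = -42 mm, y = 43 mm; fully open at x = +70 mm. Its axes are the rack's
- dish: carved wooden dish, hollow oblong with round ends, 150 mm long (its y axis), 90 mm wide at the rim, 34 mm high; walls lean outward by 11 degrees; 0.22 kg. Origin under its centre. It lies in the lane before the gate; at the back stop its origin is at rack y = 140 mm
- jar: closed amber jar standing in the lane behind the gate, 56 mm in diameter, 95 mm tall, about 0.3 kg; origin under its centre, z axis up its height
- tray: fixed grey open tray on the robot's side of the bay, 130 x 130 mm outside, 28 mm high, walls and floor 5 mm; origin under its centre, on the table
- cup: bystander: white ceramic cup with three brushes, 80 mm across, 95 mm tall (brushes to 140 mm); origin under its centre
- roll: bystander: pale tape roll lying flat, 100 mm across, 25 mm high; origin under its centre
- blank: bystander: dark unfinished carved dish, 120 x 80 x 30 mm, lying outside the bay; origin under its centre, long axis y
- notebook: bystander: paper notebook 190 x 140 x 14 mm on the green mat; origin under its centre
- rule: bystander: steel rule 300 x 30 x 4 mm on the green mat, long axis x; origin under its centre
- mallet: bystander: hammer lying on the left of the table, about 250 mm long; origin under its handle, long axis x
Mind the look-alikes: they are no part of the job. Of the things like the dish, leave any that is pink; of the rest the larger one is meant.

How it is judged:
On the way, in this order (a step that is already met when the one before it is completed fails the run):
1. the gate has been slid open, clear of most of the lane (at least 60 mm) (value of joint gate above 0.06 m), for 0.1 s.
2. the dish lies home against the back stop (within 9 mm) (y of dish in the frame of rack between 0.131 and 0.149 m and angle between dish's own z axis and vertical below 0.1 rad and linear speed of dish below 0.02 m/s), for 0.2 s.
At the end, for the whole second after the job is handed in: The dish lies flat in the bay, within 9 mm of the back stop; the gate is shut to within 8 mm; the jar stands upright on the floor of the tray, inside its walls; dish and jar are at rest (all of step 2 and x of jar in the frame of tray between -0.038 and 0.038 m and y of jar in the frame of tray between -0.038 and 0.038 m and z of jar in the frame of tray below 0.012 m and angle between jar's own z axis and vertical below 0.1 rad and linear speed of jar below 0.02 m/s and value of joint gate below 0.008 m); the robot touches nothing.
It fails at once if the dish is lifted more than 20 mm or tipped by more than 0.35 rad (z of dish in the frame of rack above 0.03 m or angle between dish's own z axis and vertical above 0.35 rad).
It fails at once if the jar is tipped by more than 0.6 rad (angle between jar's own z axis and vertical above 0.6 rad).
It fails at once if a bystander is moved more than 25 mm (distance of any of cup, roll, blank, notebook, rule, mallet from where it was at the start of the episode above 0.025 m).
It also fails if it takes over 59 s, if anything falls off the work surface, if the arm or the gripper's body presses on something with over 40 N, if the wrist force passes 120 N, or if a joint passes its speed limit or range.

ROBOT

A 6-joint arm with a two-finger parallel gripper is mounted at the origin on the work surface. World frame = base frame: x ahead of the robot, y to its left, z up, the work surface at z = 0. Lengths are in m, angles in rad, forces in N, time in s.
With the tool pointing down it reaches from about 0.375 to 0.9 m from the base axis. Payload 3.1 kg.
Tool frame: the origin (TCP) lies at the very end of the fingers, on their centre line; the grasp point (between the pads) lies 19 mm behind it (manip.pinch_z is the distance from the TCP to the grasp point, in m); z points along the fingers, y is the direction in which the jaws open and shut (so a half turn about z gives the same grasp; the last joint's range is limited). The gripper opens to 85 mm and grips with 20 to 120 N. Pads are 22 mm wide; open, the fingers measure 114 mm over their backs; the gripper's body (76 mm by 85 mm) begins 54 mm behind the grasp point. The pads swing forward as they close: fully open they stand 13 mm farther back than shut.
Start: joints at [1.014, 0.527, 1.433, -0, 1.181, -0.178], TCP at [0.231, 0.581, 0.231] pointing down, gripper open.
Joint ranges: [-3.08, 3.08], [-0.75, 2.2], [0.22, 2.44], [-1.43, 4.57], [0, 2.65], [-2.85, 2.85]. Speed limits (rad/s): [2.79, 2.79, 3.14, 3.14, 3.14, 3.14].

INTERFACE

Orientations are given as a unit quaternion [x, y, z, w].
In Python, from station import manip gives the robot as it stands.
- The arm moves only by the tool drive_tool, never from a script. Its argument "increments" is a list of rows, each a list of 7 numbers: the closure in counts, from 0 (fully open) to 255 (shut), then the shift along the tool's x, y, z in cm, then the turn, a rotation vector about the tool's x, y, z in rad. A call has 1 to 20 rows; each row is the pose to reach, as a shift and turn from the pose commanded when the call began, along the tool's axes at that moment; what a row does not reach only later rows make up. A row lasts 1/10 s, in which the tool goes at most 50 mm and 8.59 degrees, less where a joint would pass 70% of its speed; a pose out of reach is approached as far as the arm can. A call with a gripper value outside its range is refused whole. The fingers move at their own pace and stop on an object; "force" is the grip in N (left out, the last holds). Time passes only in rows, so rows that repeat a pose let the fingers close. It gives the time, the measured TCP pose, the force and the opening at its end, in the units of the state.
- manip.sense(): the state, without advancing time (a new reading comes with each control period).
- manip.snapshot(name): name is "scene" or "top"; returns the picture (480x640x3 uint8, red, green, blue); there is no depth.
- manip.camera_model(name): a dict with "mtx" (3x3 intrinsics, pixels), "cam_to_world" (4x4, takes a point from camera to world coordinates). Camera axes: x right, y down, z forward; pixel columns grow to the right and rows downward; lengths in m; the calibration is good to about 2 mm. A picture is of the moment at which its call begins. camera_model takes no time and is no camera call.
- manip.sign_off(): hands the job in, once; it reports no verdict.
The state is a dict: "t": time; "q": joint angles; "qd": joint speeds; "tau": joint torques, N m; "tcp_pos": TCP position; "tool_rot": TCP orientation; "force": force on the tool from outside, world axes, zero at the start; "ft_torque": the same for the moment, N m; "finger_gap": opening from 0.0 (shut) to 1.0 (fully open).
Only numpy, scipy, OpenCV 4.12 (cv2) and the standard library are available. Lean on these libraries where they do the work, as an engineer would, in place of code of your own. Each camera call takes 0.05 s, during which the arm holds its last target. There are 200 camera calls.

## Working session

There is one attempt and no reset: what is moved stays moved. The work goes in short steps, Python scripts to look and compute and a tool call to move; the robot and the scene stay as the last step left them, time stands still between calls to the robot, and variables do not carry over. Pictures are saved under pics/ and viewed, about 8 in all and at most 12, crops included, and the job is handed in when it is done.

Besides the shell and the picture viewer there is one more tool, called after ">>>" as name(argument=value, ...) on one line, values as JSON. drive_tool: Moves the arm, as the interface text tells. Its arguments: {"type":"object","properties":{"increments":{"type":"array","items":{"type":"array","items":{"type":"number"}}},"force":{"type":"number"}},"required":["increments"]}

```bash
mkdir -p pics; ls; python3 - <<'E'
from station import manip
import cv2,numpy as np
np.set_printoptions(precision=4,suppress=True)
for n in("scene","top"):
    cv2.imwrite(f"pics/{n}0.png",manip.snapshot(n)[:,:,::-1]); m=manip.camera_model(n); print(n,m["mtx"],m["cam_to_world"])
print(manip.sense())
E
```

```text
pics
scene [[464.6891   0.     314.4025]
 [  0.     464.6891 237.209 ]
 [  0.       0.       1.    ]] [[ 0.1996  0.7961 -0.5713  1.2676]
 [ 0.9799 -0.1637  0.1142 -0.1321]
 [-0.0026 -0.5826 -0.8128  1.0409]
 [ 0.      0.      0.      1.    ]]
top [[570.2721   0.     314.6363]
 [  0.     570.2721 234.6333]
 [  0.       0.       1.    ]] [[-0.006  -0.9902  0.1395  0.3853]
 [-1.      0.0056 -0.0032 -0.0003]
 [ 0.0024 -0.1395 -0.9902  1.6623]
 [ 0.      0.      0.      1.    ]]
{'t': 0.1, 'q': array([ 1.0135,  0.5284,  1.4338,  0.    ,  1.1814, -0.1785]), 'qd': array([ 0.0005, -0.0017, -0.0027,  0.0002, -0.0014,  0.0017]), 'tau': array([ -0.0004, -44.3307, -17.8587,  -0.0003,   0.0039,  -0.    ]), 'tcp_pos': array([0.2307, 0.5801, 0.2304]), 'tool_rot': array([ 0.1883,  0.9821, -0.001 , -0.0004]), 'force': array([0.3607, 0.1004, 0.2387]), 'ft_torque': array([ 0.0294,  0.0005, -0.0212]), 'finger_gap': 1.0015990588242811}
```

View pics/top0.png

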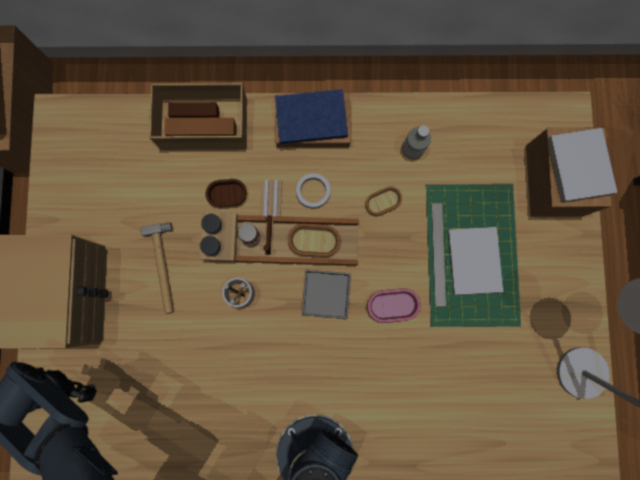

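View pics/scene0.png

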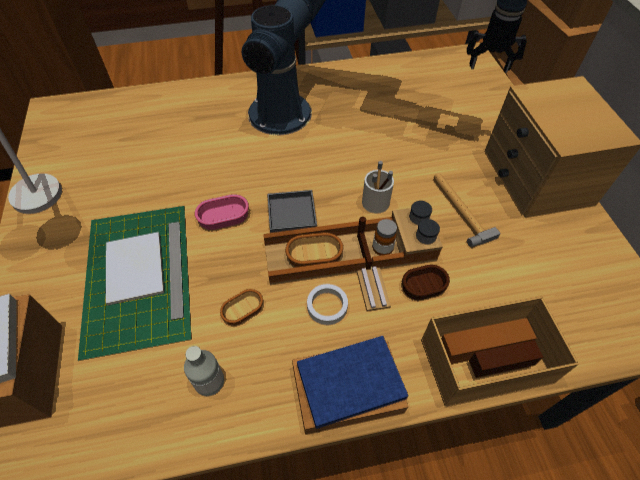

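The top view shows the dish at (314,240) in the lane. The look-alikes are a small one at (383,201), a pink one at (393,305) and the dark blank at (227,193). The jar is at (248,233), the gate knob near (268,218–250) and the tray at (326,294). The dish in the lane is the one meant: it isn't pink and is larger than the small one. I'll confirm this in a crop.

```bash
python3 - <<'E'
import cv2
a=cv2.imread("pics/top0.png")[175:325,190:390]; cv2.imwrite("pics/c1.png",cv2.resize(a,None,fx=4,fy=4,interpolation=cv2.INTER_CUBIC))
a=cv2.imread("pics/scene0.png")[160:310,255:455]; cv2.imwrite("pics/c2.png",cv2.resize(a,None,fx=4,fy=4,interpolation=cv2.INTER_CUBIC))
E
```

```text
(no output)
```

View pics/c1.png

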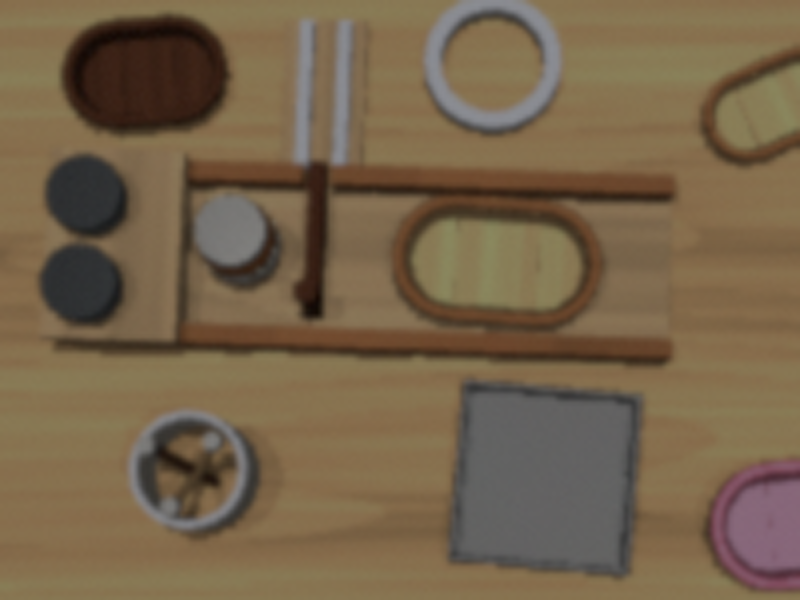

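View pics/c2.png

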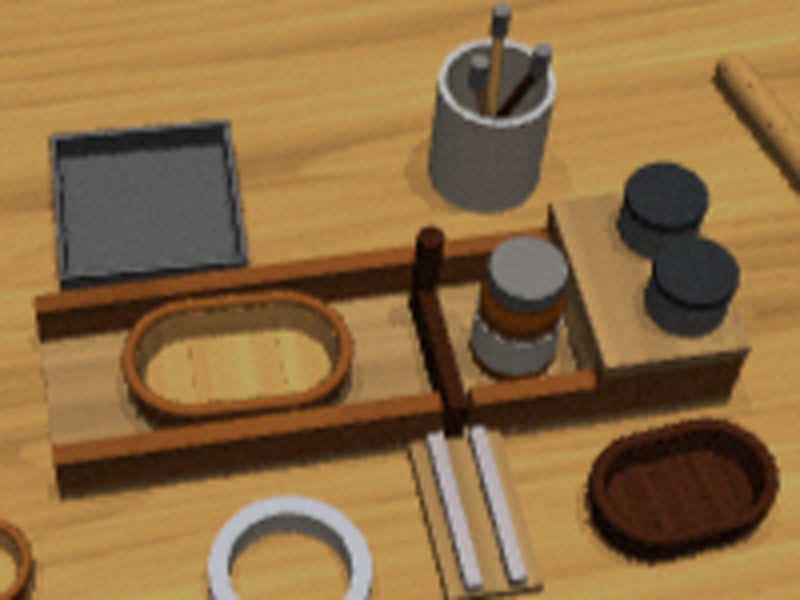

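The crop confirms it: the oblong dish between the fences, before the gate, is the larger tan one. The jar lid is at c1 (232,230), the knob top at c1 (303,290) and c2 (430,237), and the tray is at c1 (546,478). Next I'll compute positions.

```bash
cat > h.py <<'E'
import numpy as np
from station import manip
np.set_printoptions(precision=4,suppress=True)
def pt(n,u,v,z):
    m=manip.camera_model(n); T=m["cam_to_world"]
    d=T[:3,:3]@np.linalg.solve(m["mtx"],[u,v,1]); o=T[:3,3]
    return o+d*(z-o[2])/d[2]
c1=lambda u,v,z: pt("top",190+(u-1.5)/4,175+(v-1.5)/4,z)
c2=lambda u,v,z: pt("scene",255+(u-1.5)/4,160+(v-1.5)/4,z)
E
python3 - <<'E'
from h import *
from scipy.optimize import least_squares
# (world xy, rack xy)
ob=[(c1(675,177,.045),(.066,-.215)),(c1(674,196,.045),(.052,-.215)),(c1(670,340,.045),(-.052,-.215)),
(c1(187,155,.07),(.066,.135)),(c1(180,345,.07),(-.066,.135)),(c1(303,290,.098),(-.042,.043)),(c2(430,237,.098),(-.042,.043)),
(c2(57,450,.045),(.066,-.215)),(c2(37,297,.045),(-.066,-.215))]
W=np.array([a[:2] for a,_ in ob]);R=np.array([b for _,b in ob])
f=lambda p:(R@np.array([[np.cos(p[2]),np.sin(p[2])],[-np.sin(p[2]),np.cos(p[2])]])+p[:2]-W).ravel()
s=least_squares(f,[.6,.1,0],loss="soft_l1",f_scale=.003);print(s.x,"res mm\n",s.fun.reshape(-1,2)*1000)
c,n=np.cos(s.x[2]),np.sin(s.x[2]);M=np.array([[c,-n],[n,c]])
rk=lambda P:(np.asarray(P)[:2]-s.x[:2])@M
print("knob w",M@[-.042,.043]+s.x[:2])
for nm,P in [("jar1",c1(232,230,.105)),("jar2",c2(528,266,.105)),("dish1",c1(497,261,.044)),("dish2",c2(238,352,.044)),("dishL",c1(394,259,.044)),("dishR",c1(603,262,.044)),
("cup1",c1(193,470,.095)),("roll",c1(492,65,.025)),("blank",c1(146,73,.03))]: print(nm,P[:2],rk(P))
T=np.array([c1(464,381,.028),c1(641,395,.028),c1(629,574,.028),c1(450,560,.028)])[:,:2];print("tray1",T.mean(0),T)
T=np.array([c2(52,136,.028),c2(230,122,.028),c2(245,265,.028),c2(62,284,.028)])[:,:2];print("tray2",T.mean(0),T)
E
```

```text
[ 0.602   0.0866 -0.044 ] res mm
 [[  0.3983   0.445 ]
 [  0.2389   0.1114]
 [  0.0992   0.1098]
 [  2.2692   2.573 ]
 [  5.4346   5.2514]
 [ -9.5786   0.5004]
 [-10.854   -0.6295]
 [  8.4581  -5.8967]
 [ -3.3716  -4.1085]]
knob w [0.562  0.1314]
jar1 [0.6127 0.1795] [0.0065 0.0933]
jar2 [0.6128 0.1846] [0.0065 0.0983]
dish1 [ 0.5981 -0.0032] [-0.     -0.0899]
dish2 [0.5994 0.0007] [ 0.0012 -0.086 ]
dishL [0.5999 0.0705] [-0.0014 -0.0162]
dishR [ 0.5969 -0.0791] [ 0.0022 -0.1657]
cup1 [0.4484 0.2056] [-0.1587  0.1122]
roll [ 0.7455 -0.0004] [ 0.1471 -0.0806]
blank [0.7398 0.2521] [0.1303 0.1714]
tray1 [ 0.4446 -0.0373] [[ 0.5135  0.0209]
 [ 0.5027 -0.1059]
 [ 0.3758 -0.0955]
 [ 0.3864  0.0314]]
tray2 [ 0.4492 -0.0336] [[ 0.3775 -0.0907]
 [ 0.3902  0.0372]
 [ 0.5192  0.0218]
 [ 0.51   -0.1029]]
```

```bash
cat >> h.py <<'E'
from scipy.spatial.transform import Rotation as Ro
o=np.array([.602,.0866]);th=-.044
M=np.array([[np.cos(th),-np.sin(th)],[np.sin(th),np.cos(th)]])
w=lambda x,y,z:np.r_[M@[x,y]+o,z]      # rack -> world (z above table)
rk=lambda P:np.r_[(np.asarray(P)[:2]-o)@M,P[2]]
yt=np.r_[M@[1,0],0];zt=np.array([0,0,-1.]);Rt=np.c_[np.cross(yt,zt),yt,zt]
def go(*pts):
    s=manip.sense();R=Ro.from_quat(s["tool_rot"]).as_matrix()
    print("t",s["t"],"tcp rack",rk(s["tcp_pos"]),"gap",s["finger_gap"],"F",s["force"],"rv",Ro.from_matrix(R.T@Rt).as_rotvec())
    for p in pts: print(R.T@(p-s["tcp_pos"])*100)
E
python3 -c "
from h import *
k=np.array([.572,.131,.2]);print(rk(k));go(k)"
```

```text
[-0.0319  0.043   0.2   ]
t 0.1 tcp rack [-0.3926  0.4767  0.2304] gap 1.0015990588242811 F [0.3607 0.1004 0.2387] rv [-0.002   0.0009  1.236 ]
[-48.318  -29.1018   3.0795]
```

>>> drive_tool(increments=[[90, -48.3, -29.1, 3.1, 0, 0, 1.236], [90, -48.3, -29.1, 3.1, 0, 0, 1.236], [90, -48.3, -29.1, 3.1, 0, 0, 1.236], [90, -48.3, -29.1, 3.1, 0, 0, 1.236], [90, -48.3, -29.1, 3.1, 0, 0, 1.236], [90, -48.3, -29.1, 3.1, 0, 0, 1.236], [90, -48.3, -29.1, 3.1, 0, 0, 1.236], [90, -48.3, -29.1, 3.1, 0, 0, 1.236], [90, -48.3, -29.1, 3.1, 0, 0, 1.236], [90, -48.3, -29.1, 3.1, 0, 0, 1.236], [90, -48.3, -29.1, 3.1, 0, 0, 1.236], [90, -48.3, -29.1, 3.1, 0, 0, 1.236], [90, -48.3, -29.1, 3.1, 0, 0, 1.236], [90, -48.3, -29.1, 3.1, 0, 0, 1.236], [90, -48.3, -29.1, 3.1, 0, 0, 1.236], [90, -48.3, -29.1, 3.1, 0, 0, 1.236], [90, -48.3, -29.1, 3.1, 0, 0, 1.236], [90, -48.3, -29.1, 3.1, 0, 0, 1.236]], force=25)

```text
t: 1.9
tcp_pos: [0.5718, 0.1326, 0.2005]
tool_rot: [0.722, 0.692, 0.0, 0.0]
force: [1.7, 0.2, -0.7]
finger_gap: 0.648
```

```bash
python3 - <<'E'
from h import *
import cv2
k=np.array([.572,.131,0])
go(k+[0,0,.2],k+[0,0,.062])
a=manip.snapshot("scene")[120:330,250:470,::-1]
cv2.imwrite("pics/k1.png",cv2.resize(a,None,fx=2.8,fy=2.8,interpolation=cv2.INTER_CUBIC))
E
```

```text
t 1.9 tcp rack [-0.0322  0.0446  0.2005] gap 0.6481381663065504 F [ 1.7144  0.2145 -0.715 ] rv [ 0.0001 -0.      0.0015]
[-0.1561  0.0246  0.051 ]
[-0.1567  0.0231 13.851 ]
```

View pics/k1.png

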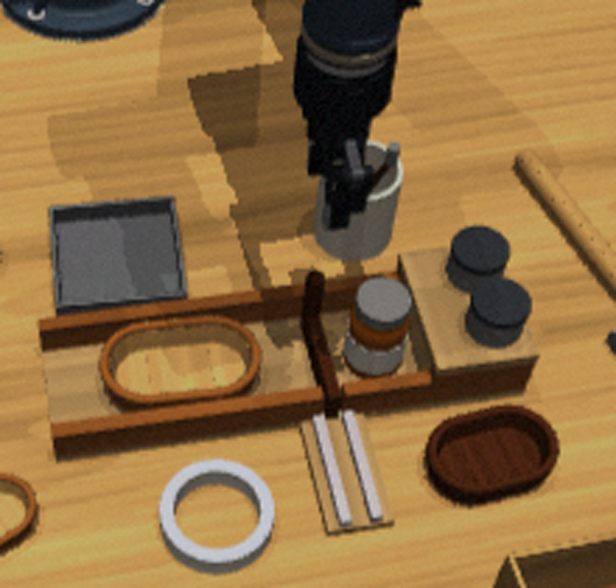

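The gripper hovers above the knob (k1 ~(315,280)) with the jaws along the rack's x. Next: descend and grip.

>>> drive_tool(increments=[[90, -0.1, 0, 4, 0, 0, 0], [90, -0.1, 0, 8, 0, 0, 0], [90, -0.1, 0, 11, 0, 0, 0], [90, -0.1, 0, 13, 0, 0, 0], [90, -0.1, 0, 13.8, 0, 0, 0], [90, -0.1, 0, 13.8, 0, 0, 0], [255, -0.1, 0, 13.8, 0, 0, 0], [255, -0.1, 0, 13.8, 0, 0, 0], [255, -0.1, 0, 13.8, 0, 0, 0], [255, -0.1, 0, 13.8, 0, 0, 0], [255, -0.1, 0, 13.8, 0, 0, 0], [255, -0.1, 0, 13.8, 0, 0, 0]])

```text
t: 3.15
tcp_pos: [0.573, 0.1308, 0.0637]
tool_rot: [0.722, 0.691, 0.001, 0.001]
force: [-0.6, 0.2, 5.7]
finger_gap: 0.201
```

>>> drive_tool(increments=[[255, 0, 1, 0, 0, 0, 0], [255, 0, 2.2, 0, 0, 0, 0], [255, 0, 3.6, 0, 0, 0, 0], [255, 0, 5, 0, 0, 0, 0], [255, 0, 6.5, 0, 0, 0, 0], [255, 0, 8, 0, 0, 0, 0], [255, 0, 9, 0, 0, 0, 0], [255, 0, 9.8, 0, 0, 0, 0], [255, 0, 10.1, 0, 0, 0, 0], [255, 0, 10.1, 0, 0, 0, 0]])

```text
t: 4.15
tcp_pos: [0.6738, 0.127, 0.0638]
tool_rot: [0.723, 0.691, 0.001, 0.0]
force: [-1.1, 1.6, 5.0]
finger_gap: 0.204
```

>>> drive_tool(increments=[[255, 0, 0.4, 0, 0, 0, 0], [255, 0, 0.8, 0, 0, 0, 0], [255, 0, 0.8, 0, 0, 0, 0]])

```text
t: 4.45
tcp_pos: [0.6738, 0.1269, 0.0637]
tool_rot: [0.722, 0.692, -0.006, -0.006]
force: [-16.9, 1.0, 17.1]
finger_gap: 0.206
```

The end stop is at rack x = 70 mm, which agrees with the rack model. The gate had started about 10 mm open. Next: release and look at the jar.

>>> drive_tool(increments=[[255, 0, -0.8, 0, 0, 0, 0], [100, 0, -0.8, 0, 0, 0, 0], [100, 0, -0.8, 0, 0, 0, 0], [100, 0, -0.8, 0, 0, 0, 0], [100, 0, -0.8, -2, 0, 0, 0], [100, 0, -0.8, -6, 0, 0, 0], [0, 0, -0.8, -10, 0, 0, 0], [0, 0, -0.8, -10, 0, 0, 0]])

```text
t: 5.25
tcp_pos: [0.678, 0.1262, 0.1689]
tool_rot: [0.723, 0.691, 0.005, 0.005]
force: [1.3, 0.8, -0.1]
finger_gap: 0.919
```

```bash
python3 - <<'E'
from h import *
j=np.array([.6128,.182,0])
go(j+[0,0,.17],j+[0,0,.062]);print(rk(j))
E
```

```text
t 5.25 tcp rack [0.0742 0.0429 0.1689] gap 0.9188541130444542 F [ 1.2704  0.8341 -0.0652] rv [ 0.0134 -0.0008 -0.0002]
[ 5.2862 -6.7594 -0.2001]
[ 5.2771 -6.9045 10.5989]
[0.0066 0.0958 0.    ]
```

>>> drive_tool(increments=[[0, 2, -3, 0, 0, 0, 0], [0, 5.3, -6.8, 0, 0, 0, 0], [0, 5.3, -6.8, 0, 0, 0, 0], [0, 5.3, -6.8, 0, 0, 0, 0], [0, 5.3, -6.8, 0, 0, 0, 0]])

```text
t: 5.75
tcp_pos: [0.6087, 0.1817, 0.1621]
tool_rot: [0.723, 0.691, 0.0, 0.001]
force: [-0.4, -0.7, -0.0]
finger_gap: 1.003
```

```bash
python3 - <<'E'
from h import *
import cv2
j=np.array([.6128,.182,0])
go(j+[0,0,.17],j+[0,0,.062])
a=manip.snapshot("scene")[150:320,280:460,::-1]
cv2.imwrite("pics/k2.png",cv2.resize(a,None,fx=3.3,fy=3.3,interpolation=cv2.INTER_CUBIC))
E
```

```text
t 5.75 tcp rack [0.0025 0.0953 0.1621] gap 1.002671151805872 F [-0.4184 -0.7288 -0.0011] rv [ 0.0012  0.0003 -0.0002]
[ 0.0437  0.4105 -0.7888]
[ 0.0466  0.3973 10.0112]
```

View pics/k2.png

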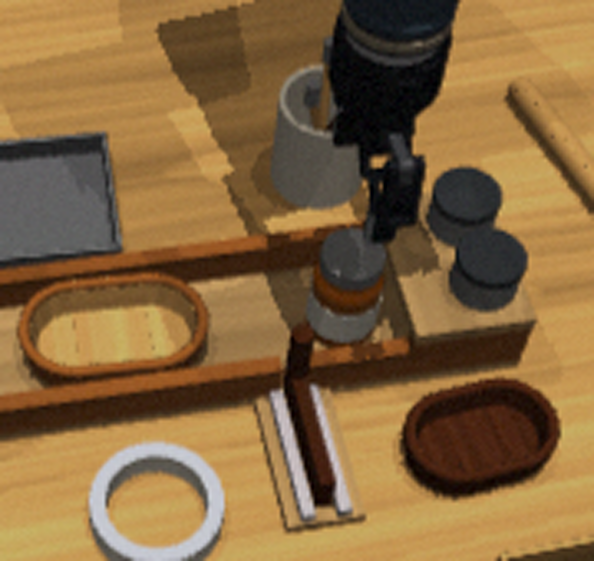

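The gate is fully open. The knob is at k2 (303,335), the jar at (353,260), and the gripper is above the jar. Next: descend and grip it.

>>> drive_tool(increments=[[0, 0, 0.4, 2, 0, 0, 0], [0, 0, 0.4, 4.5, 0, 0, 0], [0, 0, 0.4, 7, 0, 0, 0], [0, 0, 0.4, 9, 0, 0, 0], [0, 0, 0.4, 9.8, 0, 0, 0], [0, 0, 0.4, 9.8, 0, 0, 0], [255, 0, 0.4, 9.8, 0, 0, 0], [255, 0, 0.4, 9.8, 0, 0, 0], [255, 0, 0.4, 9.8, 0, 0, 0], [255, 0, 0.4, 9.8, 0, 0, 0], [255, 0, 0.4, 9.8, 0, 0, 0]], force=30)

```text
t: 6.9
tcp_pos: [0.613, 0.1821, 0.066]
tool_rot: [0.722, 0.691, 0.001, 0.001]
force: [1.2, -1.3, 6.8]
finger_gap: 0.626
```

>>> drive_tool(increments=[[255, 0, 0, -1, 0, 0, 0], [255, 0, 0, -3, 0, 0, 0], [255, 0, 0, -6, 0, 0, 0], [255, 0, 0, -8, 0, 0, 0], [255, 0, 0, -8, 0, 0, 0]])

```text
t: 7.4
tcp_pos: [0.613, 0.1825, 0.1473]
tool_rot: [0.722, 0.691, 0.002, 0.002]
force: [1.3, 0.4, -3.4]
finger_gap: 0.623
```

```bash
python3 - <<'E'
from h import *
j=np.array([.447,-.036,0])
go(j+[0,0,.146],j+[0,0,.062])
E
```

```text
t 7.4 tcp rack [0.0068 0.0963 0.1473] gap 0.623073523313421 F [ 1.3229  0.4294 -3.3561] rv [ 0.0054 -0.0011  0.0002]
[-22.5525 -15.6298   0.0197]
[-22.5614 -15.6755   8.4195]
```

>>> drive_tool(increments=[[255, -1, -0.7, 0, 0, 0, 0], [255, -3, -2, 0, 0, 0, 0], [255, -6, -4.1, 0, 0, 0, 0], [255, -9, -6.2, 0, 0, 0, 0], [255, -12, -8.3, 0, 0, 0, 0], [255, -15, -10.4, 0, 0, 0, 0], [255, -18, -12.5, 0, 0, 0, 0], [255, -20.5, -14.2, 0, 0, 0, 0], [255, -22, -15.3, 0, 0, 0, 0], [255, -22.6, -15.6, 0, 0, 0, 0], [255, -22.6, -15.6, 1, 0, 0, 0], [255, -22.6, -15.6, 3, 0, 0, 0], [255, -22.6, -15.6, 5, 0, 0, 0], [255, -22.6, -15.6, 6.5, 0, 0, 0], [255, -22.6, -15.6, 7.5, 0, 0, 0], [255, -22.6, -15.6, 8, 0, 0, 0], [255, -22.6, -15.6, 8.3, 0, 0, 0], [255, -22.6, -15.6, 8.3, 0, 0, 0]])

```text
t: 9.2
tcp_pos: [0.446, -0.0367, 0.0614]
tool_rot: [0.722, 0.692, 0.0, 0.0]
force: [0.4, -0.0, -2.2]
finger_gap: 0.623
```

>>> drive_tool(increments=[[255, 0, 0, 0.1, 0, 0, 0], [255, 0, 0, 0.1, 0, 0, 0], [150, 0, 0, 0.1, 0, 0, 0], [0, 0, 0, 0.1, 0, 0, 0], [0, 0, 0, 0.1, 0, 0, 0], [0, 0, 0, 0.1, 0, 0, 0], [0, 0, 0, 0.1, 0, 0, 0], [0, 0, 0, -2, 0, 0, 0], [0, 0, 0, -6, 0, 0, 0], [0, 0, 0, -9, 0, 0, 0], [0, 0, 0, -9, 0, 0, 0]])

```text
t: 10.3
tcp_pos: [0.4481, -0.0376, 0.1545]
tool_rot: [0.722, 0.691, 0.002, 0.004]
force: [0.2, -0.1, -0.6]
finger_gap: 0.999
```

```bash
python3 - <<'E'
from h import *
go(w(0,-.19,.15),w(0,-.19,.026))
E
```

```text
t 10.3 tcp rack [-0.1483 -0.1309  0.1545] gap 0.999230811633231 F [ 0.2444 -0.1086 -0.5851] rv [0.0079 0.0024 0.0002]
[-5.915  14.8223  0.5808]
[-5.8857 14.7244 12.9803]
```

>>> drive_tool(increments=[[165, -2, 4, 0, 0, 0, 0], [165, -5.9, 9, 0, 0, 0, 0], [165, -5.9, 13, 0, 0, 0, 0], [165, -5.9, 14.8, 0.5, 0, 0, 0], [165, -5.9, 14.8, 0.5, 0, 0, 0], [165, -5.9, 14.8, 0.5, 0, 0, 0], [165, -5.9, 14.8, 0.5, 0, 0, 0]])

```text
t: 11.0
tcp_pos: [0.5888, -0.1015, 0.1454]
tool_rot: [0.722, 0.691, -0.001, -0.002]
force: [-0.0, 0.2, -0.0]
finger_gap: 0.352
```

```bash
python3 - <<'E'
from h import *
import cv2
go(w(0,-.19,.15),w(0,-.19,.026))
a=manip.snapshot("scene")[150:320,240:440,::-1]
cv2.imwrite("pics/k3.png",cv2.resize(a,None,fx=3.3,fy=3.3,interpolation=cv2.INTER_CUBIC))
E
```

```text
t 11.0 tcp rack [-0.0049 -0.1885  0.1454] gap 0.3520078507955814 F [-0.0452  0.2126 -0.0404] rv [-0.0035 -0.001   0.0002]
[-0.1464  0.4925 -0.4573]
[-0.1592  0.5364 11.9426]
```

View pics/k3.png

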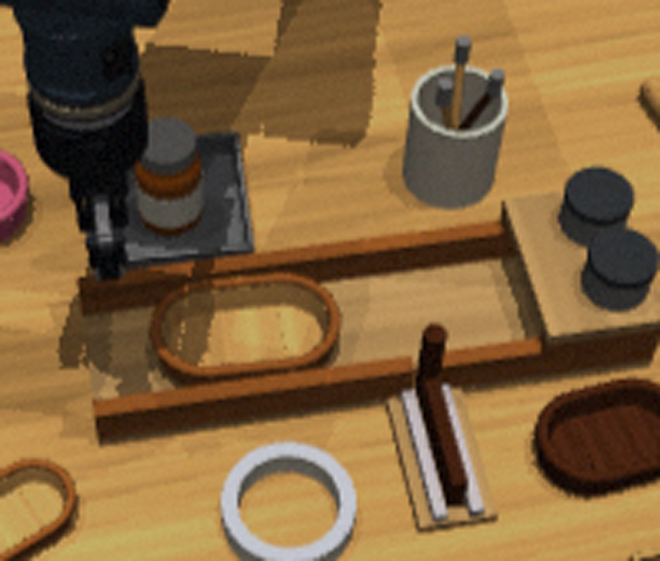

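The jar stands upright in the tray at k3 (172,185). The dish is at (247,325) and the gate is open. Next: lower behind the dish and push.

>>> drive_tool(increments=[[165, -0.4, 0.5, 3, 0, 0, 0], [165, -0.4, 0.5, 7, 0, 0, 0], [165, -0.4, 0.5, 10, 0, 0, 0], [165, -0.4, 0.5, 12, 0, 0, 0], [165, -0.4, 0.5, 12.3, 0, 0, 0], [165, -0.4, 0.5, 12.3, 0, 0, 0]])

```text
t: 11.65
tcp_pos: [0.595, -0.1063, 0.0233]
tool_rot: [0.722, 0.691, -0.0, -0.001]
force: [0.8, 0.9, 0.2]
finger_gap: 0.353
```

```bash
python3 - <<'E'
from h import *
go(w(0,.04,.023),w(0,.054,.023))
E
```

```text
t 11.65 tcp rack [ 0.0015 -0.193   0.0233] gap 0.35340273075221357 F [0.7548 0.924  0.1853] rv [-0.0013 -0.0004  0.0001]
[23.3002 -0.1462  0.0398]
[24.7002 -0.1461  0.0403]
```

Slide 22.5 cm gently (about 1.3 cm per row).

>>> drive_tool(increments=[[165, 0.8, 0, 0, 0, 0, 0], [165, 1.6, 0, 0, 0, 0, 0], [165, 2.4, 0, 0, 0, 0, 0], [165, 3.2, 0, 0, 0, 0, 0], [165, 4.2, 0, 0, 0, 0, 0], [165, 5.4, 0, 0, 0, 0, 0], [165, 6.6, 0, 0, 0, 0, 0], [165, 7.8, 0, 0, 0, 0, 0], [165, 9, 0, 0, 0, 0, 0], [165, 10.2, 0, 0, 0, 0, 0], [165, 11.4, -0.1, 0, 0, 0, 0], [165, 12.6, -0.1, 0, 0, 0, 0], [165, 13.8, -0.1, 0, 0, 0, 0], [165, 15, -0.1, 0, 0, 0, 0], [165, 16.2, -0.1, 0, 0, 0, 0], [165, 17.4, -0.1, 0, 0, 0, 0], [165, 18.6, -0.1, 0, 0, 0, 0], [165, 19.8, -0.1, 0, 0, 0, 0], [165, 20.6, -0.1, 0, 0, 0, 0], [165, 20.6, -0.1, 0, 0, 0, 0]])

```text
t: 13.65
tcp_pos: [0.6034, 0.1012, 0.023]
tool_rot: [0.722, 0.692, 0.0, -0.001]
force: [0.4, -0.1, -0.4]
finger_gap: 0.351
```

```bash
python3 - <<'E'
from h import *
import cv2
go(w(0,.054,.023))
a=manip.snapshot("scene")[150:320,240:440,::-1]
cv2.imwrite("pics/k4.png",cv2.resize(a,None,fx=3.3,fy=3.3,interpolation=cv2.INTER_CUBIC))
E
```

```text
t 13.65 tcp rack [0.0007 0.0146 0.023 ] gap 0.350923349815687 F [ 0.3767 -0.1342 -0.3531] rv [-0.0007 -0.0011  0.001 ]
[ 3.9379 -0.0712  0.0012]
```

View pics/k4.png

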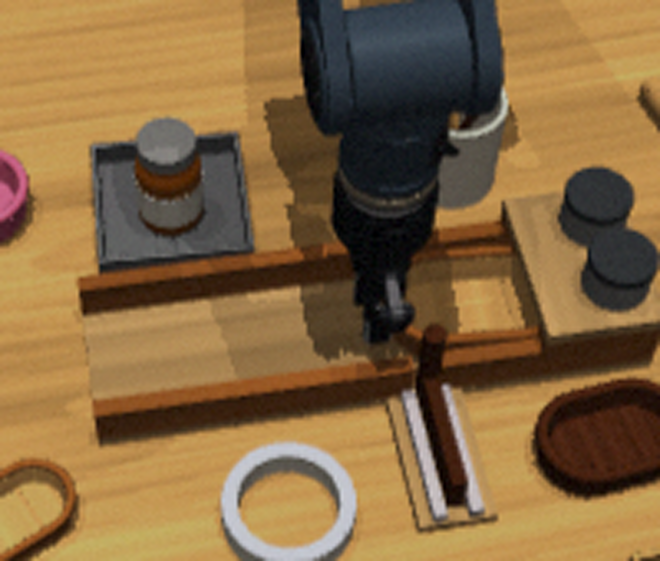

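The dish is already partly under the shelf and lies flat. Push on slowly and feel for the stop.

>>> drive_tool(increments=[[165, 0.6, 0, 0, 0, 0, 0], [165, 1.2, 0, 0, 0, 0, 0], [165, 1.8, 0, 0, 0, 0, 0], [165, 2.4, 0, 0, 0, 0, 0], [165, 2.8, 0, 0, 0, 0, 0], [165, 3.1, 0, 0, 0, 0, 0], [165, 3.3, 0, 0, 0, 0, 0], [165, 3.5, 0, 0, 0, 0, 0], [165, 3.5, 0, 0, 0, 0, 0]])

```text
t: 14.6
tcp_pos: [0.6054, 0.1345, 0.0233]
tool_rot: [0.722, 0.691, 0.0, -0.0]
force: [-0.0, 0.4, -0.8]
finger_gap: 0.355
```

>>> drive_tool(increments=[[165, 0.2, 0, 0, 0, 0, 0], [165, 0.4, 0, 0, 0, 0, 0], [165, 0.6, 0, 0, 0, 0, 0], [165, 0.6, 0, 0, 0, 0, 0]])

```text
t: 15.0
tcp_pos: [0.6057, 0.1405, 0.0234]
tool_rot: [0.722, 0.691, 0.0, 0.0]
force: [-0.5, -1.0, 1.1]
finger_gap: 0.355
```

>>> drive_tool(increments=[[165, 0.2, 0, 0, 0, 0, 0], [165, 0.4, 0, 0, 0, 0, 0], [165, 0.5, 0, 0, 0, 0, 0], [165, 0.5, 0, 0, 0, 0, 0]])

```text
t: 15.4
tcp_pos: [0.6058, 0.1443, 0.0233]
tool_rot: [0.722, 0.692, -0.001, 0.0]
force: [-0.8, -4.4, -0.1]
finger_gap: 0.351
```

>>> drive_tool(increments=[[165, 0.2, 0, 0, 0, 0, 0], [165, 0.4, 0, 0, 0, 0, 0], [165, 0.4, 0, 0, 0, 0, 0]])

```text
t: 15.7
tcp_pos: [0.6058, 0.1451, 0.0233]
tool_rot: [0.722, 0.692, -0.003, 0.002]
force: [-1.0, -15.7, 0.6]
finger_gap: 0.349
```

The tool was pressed to 15.7 N against the stop. Next: back off, lift and go to the knob.

>>> drive_tool(increments=[[165, -0.5, 0, 0, 0, 0, 0], [165, -2, 0, 0, 0, 0, 0], [165, -4, 0, 0, 0, 0, 0], [165, -4, 0, -3, 0, 0, 0], [110, -4, 0, -8, 0, 0, 0], [110, -4, 0, -12, 0, 0, 0], [110, -1, 4, -14, 0, 0, 0], [110, -1.4, 7, -14, 0, 0, 0], [110, -1.4, 7, -14, 0, 0, 0], [110, -1.4, 7, -14, 0, 0, 0]])

```text
t: 16.7
tcp_pos: [0.675, 0.132, 0.1628]
tool_rot: [0.723, 0.691, -0.0, -0.001]
force: [-0.6, 0.2, 0.1]
finger_gap: 0.569
```

```bash
python3 - <<'E'
from h import *
import cv2
go(w(.07,.043,.15),w(.07,.043,.064))
t=manip.snapshot("top")[175:325,190:390,::-1]
cv2.imwrite("pics/k5.png",cv2.resize(t,None,fx=4,fy=4,interpolation=cv2.INTER_CUBIC))
E
```

```text
t 16.7 tcp rack [0.0709 0.0486 0.1628] gap 0.5690335549208689 F [-0.5553  0.2479  0.0549] rv [-0.0012 -0.0004 -0.0002]
[-0.5563 -0.0886  1.2822]
[-0.5596 -0.0779  9.8822]
```

View pics/k5.png

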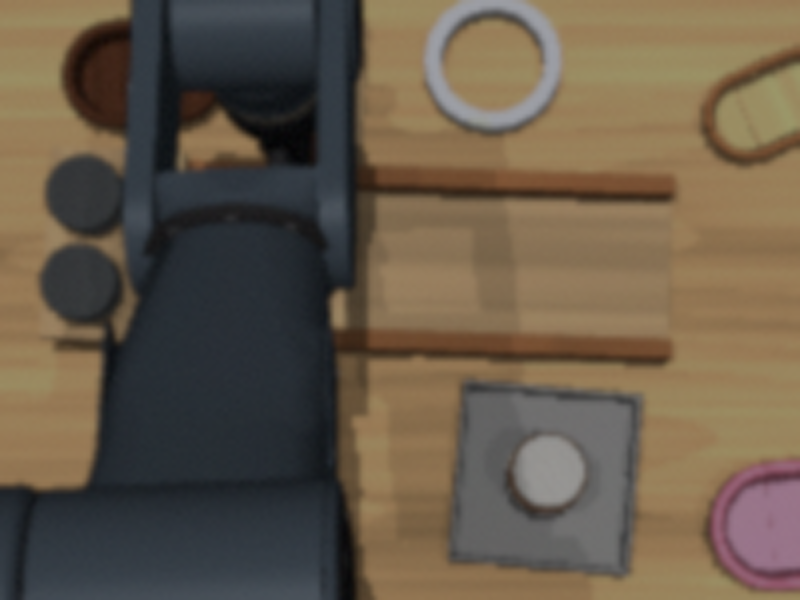

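The jar is centred in the tray, at k5 (548,470). The arm hides the dish. Next: grip the knob.

>>> drive_tool(increments=[[110, -0.5, -0.1, 3, 0, 0, 0], [110, -0.5, -0.1, 6, 0, 0, 0], [110, -0.5, -0.1, 8.5, 0, 0, 0], [110, -0.5, -0.1, 9.8, 0, 0, 0], [110, -0.5, -0.1, 9.8, 0, 0, 0], [255, -0.5, -0.1, 9.8, 0, 0, 0], [255, -0.5, -0.1, 9.8, 0, 0, 0], [255, -0.5, -0.1, 9.8, 0, 0, 0], [255, -0.5, -0.1, 9.8, 0, 0, 0], [255, -0.5, -0.1, 9.8, 0, 0, 0]], force=25)

```text
t: 17.75
tcp_pos: [0.6738, 0.1273, 0.067]
tool_rot: [0.722, 0.691, -0.0, 0.0]
force: [-3.4, -0.5, 6.2]
finger_gap: 0.203
```

>>> drive_tool(increments=[[255, 0, -1, 0, 0, 0, 0], [255, 0, -2.2, 0, 0, 0, 0], [255, 0, -3.6, 0, 0, 0, 0], [255, 0, -5, 0, 0, 0, 0], [255, 0, -6.5, 0, 0, 0, 0], [255, 0, -8, 0, 0, 0, 0], [255, 0, -9.2, 0, 0, 0, 0], [255, 0, -10.2, 0, 0, 0, 0], [255, 0, -10.8, 0, 0, 0, 0], [255, 0, -10.8, 0, 0, 0, 0]])

```text
t: 18.75
tcp_pos: [0.5665, 0.1314, 0.0669]
tool_rot: [0.722, 0.692, 0.001, 0.001]
force: [-1.7, -2.1, 7.9]
finger_gap: 0.201
```

>>> drive_tool(increments=[[255, 0, -0.3, 0, 0, 0, 0], [255, 0, -0.6, 0, 0, 0, 0], [255, 0, -0.6, 0, 0, 0, 0]])

```text
t: 19.05
tcp_pos: [0.5619, 0.1316, 0.0669]
tool_rot: [0.722, 0.692, 0.002, 0.002]
force: [0.3, -3.1, 7.9]
finger_gap: 0.201
```

>>> drive_tool(increments=[[255, 0, -0.3, 0, 0, 0, 0], [255, 0, -0.3, 0, 0, 0, 0]])

```text
t: 19.25
tcp_pos: [0.5618, 0.1316, 0.0669]
tool_rot: [0.722, 0.691, 0.004, 0.004]
force: [6.2, -2.6, 1.1]
finger_gap: 0.199
```

The gate is against its shut stop. Next: release, rise and retreat to the left for a clear view.

>>> drive_tool(increments=[[255, 0, 0.3, 0, 0, 0, 0], [160, 0, 0.3, 0, 0, 0, 0], [110, 0, 0.3, 0, 0, 0, 0], [110, 0, 0.3, 0, 0, 0, 0], [110, 0, 0.3, 0, 0, 0, 0], [110, 0, 0.3, -3, 0, 0, 0], [110, 0, 0.3, -7, 0, 0, 0], [110, 0, 0.3, -12, 0, 0, 0], [110, 0, 0.3, -17, 0, 0, 0], [110, 5, -2, -17, 0, 0, 0], [110, 10, -4, -17, 0, 0, 0], [110, 15, -7, -17, 0, 0, 0], [110, 20, -10, -17, 0, 0, 0], [110, 25, -12, -17, 0, 0, 0], [110, 30, -14, -17, 0, 0, 0], [110, 30, -14, -17, 0, 0, 0], [110, 30, -14, -17, 0, 0, 0]])

```text
t: 20.95
tcp_pos: [0.4281, 0.4421, 0.2349]
tool_rot: [0.721, 0.693, 0.0, -0.001]
force: [0.6, 0.3, 0.3]
finger_gap: 0.568
```

```bash
python3 - <<'E'
from h import *
import cv2
go()
t=manip.snapshot("top")[160:325,190:410,::-1]
cv2.imwrite("pics/k6.png",cv2.resize(t,None,fx=3.6,fy=3.6,interpolation=cv2.INTER_CUBIC))
s=manip.snapshot("scene")[150:320,240:460,::-1]
cv2.imwrite("pics/k7.png",cv2.resize(s,None,fx=3.5,fy=3.5,interpolation=cv2.INTER_CUBIC))
E
```

```text
t 20.95 tcp rack [-0.1894  0.3475  0.2349] gap 0.5684482314204976 F [0.5641 0.259  0.2843] rv [-0.0006 -0.0014  0.0057]
```

View pics/k6.png

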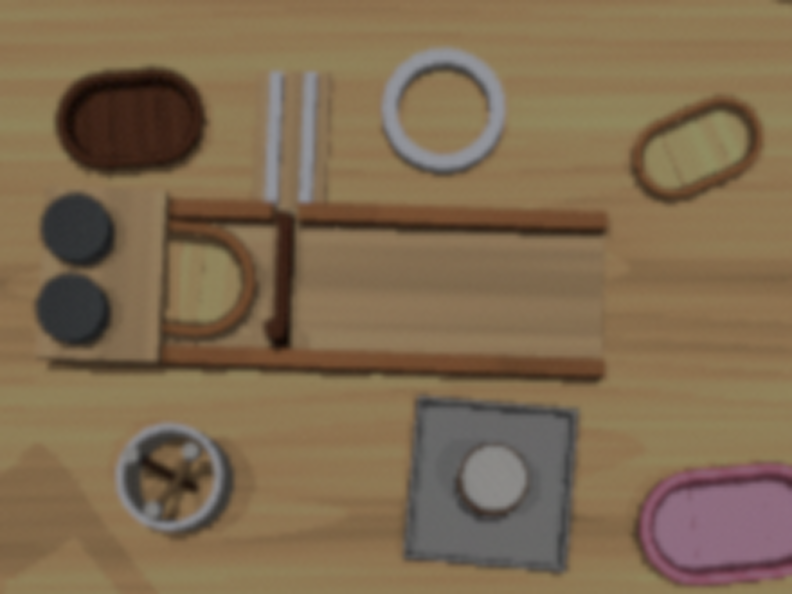

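View pics/k7.png

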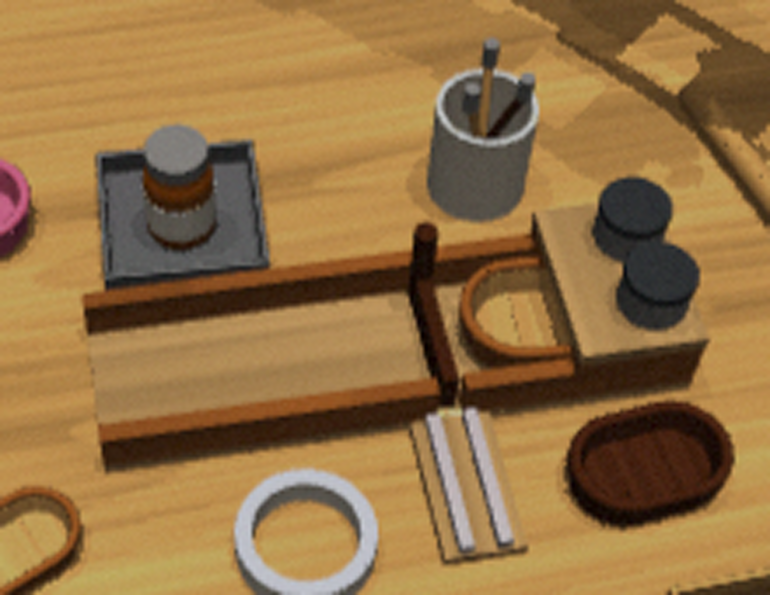

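The pictures show the dish under the shelf with its rear rim at k6 (256,283), the knob top at (276,333) and the jar upright in the tray. I'll check these numerically and then sign off.

```bash
python3 - <<'E'
from h import *
k=lambda u,v,z: pt("top",190+(u-1.3)/3.6,160+(v-1.3)/3.6,z)
r=rk(k(256,283,.044));print("dish rear",r,"dish origin y",r[1]+.075)
print("knob",rk(k(276,333,.098)),"jar",k(494,478,.1)[:2],"tray .447 -.036")
E
```

```text
dish rear [-0.0011  0.0622  0.044 ] dish origin y 0.13724456803607588
knob [-0.0462  0.0397  0.098 ] jar [ 0.446  -0.0377] tray .447 -.036
```

All of these agree: dish origin y is about 137–140 mm (131–149 allowed), the gate is shut, and the jar is centred.

```bash
python3 -c "
from station import manip
print(manip.sign_off())"
```

```text
the job is handed in; nothing more can be done
None
```

The job is done and handed in at about 21 s of the 59 s allowed; signing off reported no verdict. I slid the gate to its open stop and stood the jar in the tray. Then I pushed the dish along the lane to the back stop (15.7 N felt) and slid the gate to its shut stop.

**Last checks, from the final pictures:**
- **Dish:** flat under the shelf, with its origin at rack y of about 137 mm (131–149 allowed).
- **Gate:** the knob measured x of about -46 mm by camera and -42 mm by the arm when it was shut (-42 is shut).
- **Jar:** upright, about 2 mm from the tray centre.
- **Bystanders:** the cup, roll and blank look unmoved. I did not recheck the notebook, rule and mallet, but the arm never went near them.
- **Robot:** clear of everything.

**Disagreements:**
- The gate started about 10 mm open rather than shut.
- The two cameras differed by up to 5 mm on the jar and tray, and some of my corner readings on the rack were off by 6–10 mm. The gate's two end stops confirmed the rack position across the lane.

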